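Let the press weight down on a glued oil stone

TASK

The oil stone in the bench press is freshly glued into its holder and must sit under the ram's weight while it sets. Press the thumb lever right down to throw the sprung pawl off the ratchet wheel, wind the crank up a touch so the pawl springs clear, then ease it back under control until the ram's foot rests on the stone by its own weight alone. Never let the ram drop or force the stone or the lever; leave the pawl off, let go of the crank, and leave the things around alone.

Things in the scene. Friction and masses are not known exactly. Their poses are not given: they have to be found in the camera images.
- press: Grey cast bench press fixed to the bench, base 250 x 220 mm, 240 mm high, column at the rear. Origin: centre of its underside; x points from its front (crank side) to its rear, y to its left as seen from the front, z up. A square upright rack bar (the ram) runs through its head; a horizontal shaft along x carries pinion, ratchet wheel and crank on the front.
- axle (a point): Centre of the handle's circle (radius 90 mm, in the press's y-z plane), on the shaft's axis. Seen from the front the weight turns crank and wheel clockwise (top towards -y) and lowers the ram 20 mm a radian; the pawl stops that; anticlockwise raises. The crank starts 20 to 65 degrees left of upright and ends 25 to 65 degrees right of it. Pawl off, the weight pulls the handle with 4 to 10 N.
- handle (a point): Middle of the crank's wooden handle: a sleeve 21 mm across, 69 mm long, lying along the press's x, turning freely on its pin, 90 mm from the shaft. Can be pinched from above, fingers closing along the press's y, and the grip need not turn as the crank swings. The crank arm is 35 mm behind this point, the free end 34 mm in front.
- thumb_pad (a point): Middle of the top of the thumb lever's steel pad (24 x 22 mm, sloping), right (-y) of the ratchet wheel, 50 mm from the lever's pivot on its left. Pressed straight down with 3 to 6 N the pad goes down about 29 mm to a solid stop; the lever stays where it is put.
- thumb_lever (a joint): Angle of the thumb lever, rad: 0 = up, pawl sprung into the 16-tooth, 96 mm ratchet wheel (start); 0.6 = fully down on its stop, the spring now pulling the pawl off.
- pawl (a joint): Angle of the dark pawl relative to the thumb lever, rad (same pivot, torsion spring between). About 0 at the start. With the lever down the loaded tooth still holds the pawl: about -0.6. Once the crank is turned 0.005 to 0.1 rad anticlockwise, taking the weight off the tooth, it springs clear and reads about -0.18; then only the hand on the crank holds the ram.
- ram: The ram: 28 mm square steel rack bar with a heavy dark foot (48 x 92 x 28 mm, rubber-faced), 2.7 to 3.8 kg, sliding up and down in the press. Origin: centre of the foot's flat underside, above the middle of the stone.
- oil_stone: Dark sharpening stone, 140 x 50 x 16 mm, flat in its wooden holder under the foot, long side along the press's y. Origin: centre of its underside; top 16 mm above. The holder's height differs from job to job; the foot starts 15 to 45 mm above the stone.
- glue_bottle: Cream glue bottle, 56 mm across, 168 mm high, standing right of the press. Bystander.
- paint_brush: Flat brush, 205 x 46 x 13 mm, lying left of the press. Bystander.
- screwdriver_blue: Blue-handled screwdriver, 230 mm, lying near the front edge. Bystander.
- spanner_a: Combination spanner, 190 mm, lying near the front edge. Bystander.
- pencil: Pencil, 166 x 8 x 7 mm, lying left of the brush. Bystander.
Mind the look-alikes: they are no part of the job. What is shaped like the oil_stone but turquoise is not meant.

How it is judged:
By the outcome, as a careful person would: the job done as asked, in the order asked, and still so for the second after the job is handed in, with the robot touching nothing.
It also fails if it takes over 61 s, if anything falls off the work surface, if the arm or the gripper's body presses on something with over 40 N, if the wrist force passes 120 N, or if a joint passes its speed limit or range.

ROBOT

A 7-joint arm with a two-finger parallel gripper is mounted at the origin on a cart in front of the work surface, level with it; the furniture and walls round the work are solid. World frame = base frame: x ahead of the robot, y to its left, z up, the work surface at z = 0. Lengths are in mm, angles in rad, forces in N, time in s.
With the tool pointing down it reaches from about 400 to 750 mm from the base axis. Payload 19.5 kg.
Tool frame: the origin (TCP) lies on the mounting face of the last link; the fingertips stand 173 mm ahead of it and the grasp point (between the pads) lies 155 mm ahead of it (arm.tip_extent is the distance from the TCP to the fingertips, in mm); z points along the fingers, y is the line along which they close (so a half turn about z gives the same grasp; the last joint's range is limited). The gripper opens to 85 mm and grips with 20 to 120 N. Pads are 22 mm wide; open, the fingers measure 114 mm over their backs; the gripper's body (76 mm by 85 mm) begins 54 mm behind the grasp point. The pads swing forward as they close: fully open they stand 13 mm farther back than shut.
Start: joints at [-1.384, 0.707, -0.028, 1.485, 0.022, 0.951, -0.075], TCP at [130.409, 560.008, 404.668] pointing down, gripper open.
Joint ranges: [-2.71, 2.71], [-0.32, 2.16], [-1.57, 1.52], [0, 2.45], [-1.46, 4.6], [0, 2.02], [-2.83, 2.83]. Speed limits (rad/s): [1.89, 1.89, 2.57, 2.57, 3.01, 3.01, 3.01].

INTERFACE

Orientations are given as a 3x3 rotation matrix whose columns are the frame's x, y, z axes.
In Python, from station import arm, cams, order gives the robot as it stands.
- The arm moves only by the tool play_rows, never from a script. Its argument "rows" is a list that holds one entry, the list of rows, each a list of 6 numbers: the shift along the tool's x, y, z in m, then the turn, a rotation vector about the tool's x, y, z in rad. In form: [[[dx, dy, dz, rx, ry, rz], ...]]. A call has exactly 10 rows; each row shifts and turns the commanded pose from where the row before left it, along the tool's axes as they then stand; what a row does not reach is not made up. A row lasts 1/8 s, in which the tool goes at most 62.5 mm and 10.7 degrees, less where a joint would pass 70% of its speed; a pose out of reach is approached as far as the arm can. A call with a gripper value outside its range is refused whole. "hand" is the closure, from 0 (fully open) to 1 (shut), set as the call begins (left out, the last holds). The fingers move at their own pace and stop on an object; "grip_force" is the grip in N (left out, the last holds). Time passes only in rows, so rows that do not move let the fingers close, or fill a call up. It gives the time, the measured TCP pose, the force, the opening and the grip force at its end, in the units of the state.
- arm.sense(): the state, without advancing time (a new reading comes with each control period).
- cams.read_camera(name): name is "scene" or "top" or "wrist"; returns a dict with "frame" (400x640x3 uint8, red, green, blue), "fx", "fy", "cx", "cy" (pixels), "R" (3x3) and "t" (3): a world point X has camera coordinates R X + t; the wrist camera has in their place "tool_from_camera" (4x4, takes a point from camera to tool coordinates, whose origin is the TCP and whose axes are the flange's). Camera axes: x right, y down, z forward; pixel columns grow to the right and rows downward; lengths in mm; the calibration is good to about 2 mm. A picture is of the moment at which its call begins: read the wrist's pose just before it. There is no depth.
- order.job_done(): hands the job in; it is judged then, once.
Trained networks look in the newest picture that a camera, given by its name, has taken for a name from the list of things; names that differ only in an ending like _2 or _b are one class to them, and where a whole thing is asked for, a point or a joint stands for the part that bears it (a point fixed in the world has none). Each returns a list of dicts, best first, with "conf" (0 to 1); they miss things now and then, are a little off and sometimes report something else, mostly with a low value. They report only what shows in the picture. A call takes as long as a camera call. They do not tell look-alikes from the thing itself.
- cams.spot_in(camera, label): "at" ([column, row] as shares, 0 to 1, of the picture: columns of its width, rows of its height, amid what is visible of it).
- cams.outline_of(camera, label): "pixels" (400x640 bool, what is visible of it) and "at" ([column, row] as shares, 0 to 1, of the picture: columns of its width, rows of its height, amid what is visible of it).
The state is a dict: "time_s": time; "joint_positions": joint angles; "qvel": joint speeds; "tau": joint torques, N m; "ee_pos": TCP position; "orientation": TCP orientation; "ft_force": force on the tool from outside, world axes, zero at the start; "ft_torque": the same for the moment, N m; "finger_gap": opening from 0.0 (shut) to 1.0 (fully open); "grasp_force": force on a finger pad.
Only numpy, scipy, OpenCV 4.12 (cv2) and the standard library are available. Lean on these libraries where they do the work, as an engineer would, in place of code of your own. Each camera call takes 0.05 s, during which the arm holds its last target. There are 200 camera calls.

## Working session

There is one attempt and no reset: what is moved stays moved. The work goes in short steps, Python scripts to look and compute and a tool call to move; the robot and the scene stay as the last step left them, time stands still between calls to the robot, and variables do not carry over. Pictures are saved under pics/ and viewed, at most 10 in all, crops included, and the job is handed in when it is done.

Besides the shell and the picture viewer there is one more tool, called after "Emit:" as name(argument=value, ...), one argument or row to a line, values as JSON. play_rows: Moves the arm, as the interface text tells. Its arguments: {"type":"object","properties":{"rows":{"type":"array","items":{"type":"array","items":{"type":"array","items":{"type":"number"}}}},"hand":{"type":"number"},"grip_force":{"type":"number"}},"required":["rows"]}

```bash
ls; mkdir -p pics
python3 - <<'E'
from station import arm,cams,order
import cv2,numpy as np
s=arm.sense();print(s['time_s'],s['ee_pos'],np.round(s['orientation'],3).tolist(),s['ft_force'],s['finger_gap'])
for c in ('scene','top'):
    r=cams.read_camera(c);cv2.imwrite(f'pics/{c}0.png',r['frame'][:,:,::-1])
    print(c,r['fx'],r['fy'],r['cx'],r['cy'],np.round(r['R'],4).tolist(),np.round(r['t'],1).tolist())
    for l in ('press','axle','handle','thumb_pad','ram','oil_stone','pawl'):
        print(l,[(np.round(np.array(d['at'])*[640,400],1).tolist(),round(d['conf'],2)) for d in cams.spot_in(c,l)[:3]])
E
```

```text
pics
0.0 [130.40032067 559.93707371 404.23839333] [[-0.974, 0.227, -0.0], [0.227, 0.974, -0.001], [-0.0, -0.001, -1.0]] [-0.92270381 -0.54453027 -0.25774123] 0.9975687378973462
scene 419.4416128243652 419.4416128243652 317.8521599679129 206.2406740899746 [[0.7019, -0.7123, 0.0022], [-0.5553, -0.5491, -0.6246], [0.4461, 0.4372, -0.7809]] [-337.9, 418.5, 1145.4]
press [([338.1, 187.4], 0.62)]
axle [([336.0, 188.8], 0.83)]
handle [([296.1, 163.9], 0.44), ([338.1, 190.8], 0.42)]
thumb_pad [([334.6, 184.7], 0.55), ([298.3, 194.0], 0.43)]
ram [([334.6, 196.7], 0.96), ([300.0, 173.7], 0.31)]
oil_stone [([298.5, 275.7], 0.91), ([340.8, 210.4], 0.78), ([295.4, 192.2], 0.6)]
pawl [([331.0, 179.2], 0.52)]
top 460.7301356075771 460.7301356075771 322.1833606818102 195.96109171419738 [[0.0828, -0.9966, -0.0041], [-0.9702, -0.0797, -0.2289], [0.2278, 0.0229, -0.9734]] [19.3, 581.6, 1238.3]
press [([323.3, 169.2], 0.73)]
axle [([322.0, 172.1], 0.8)]
handle [([286.8, 191.5], 0.66)]
thumb_pad [([337.1, 181.5], 0.77)]
ram [([322.3, 150.7], 0.71)]
oil_stone [([347.7, 268.6], 0.76), ([344.8, 178.9], 0.62)]
pawl [([330.5, 175.1], 0.73)]
```

Run:
```python
import cv2,numpy as np
a=cv2.imread('pics/scene0.png')[110:290,220:460];b=cv2.imread('pics/top0.png')[90:290,220:460]
a=cv2.resize(a,None,fx=3.33,fy=3.33,interpolation=2);b=cv2.resize(b,None,fx=3,fy=3,interpolation=2)
cv2.imwrite('pics/a.png',a);cv2.imwrite('pics/b.png',b)
```

```text
(no output)
```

View pics/a.png

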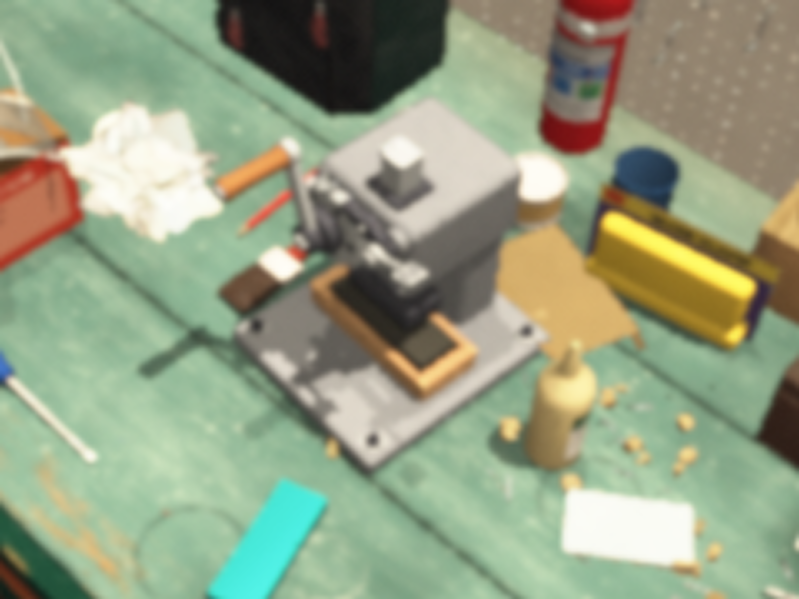

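View pics/b.png

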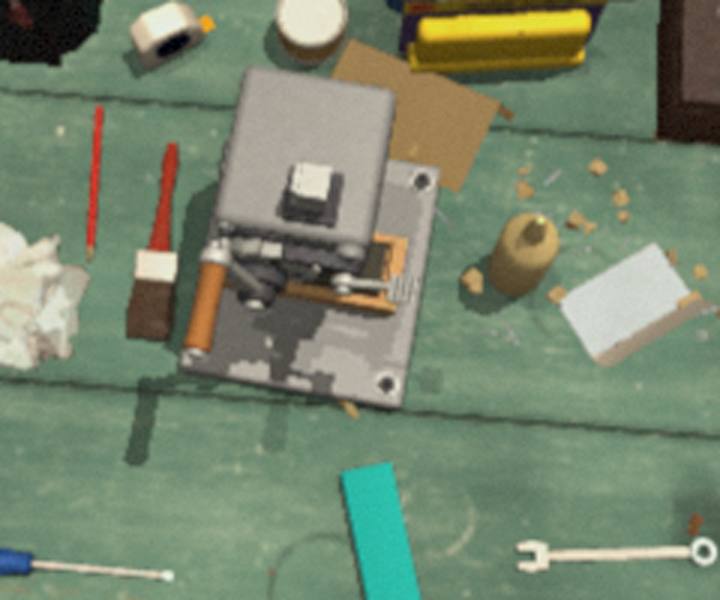

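The scene crop shows the press mid-picture, with the crank's wooden handle at crop (222–288, 150–190) and the thumb pad near (410, 272). In the top crop the handle runs from (197,350) to (214,258) and the pad is near (402,288). There are two stone-shaped things: the turquoise block at (268,540) scene crop, a look-alike to ignore, and the dark stone in the wooden holder under the foot, which is the one meant.

```bash
cat > h.py <<'E'
import numpy as np
from station import arm,cams,order
C={'scene':(419.4416,317.852,206.241,np.array([[0.7019,-0.7123,0.0022],[-0.5553,-0.5491,-0.6246],[0.4461,0.4372,-0.7809]]),np.array([-337.9,418.5,1145.4])),
'top':(460.730,322.183,195.961,np.array([[0.0828,-0.9966,-0.0041],[-0.9702,-0.0797,-0.2289],[0.2278,0.0229,-0.9734]]),np.array([19.3,581.6,1238.3]))}
def ray(c,p):
    f,cx,cy,R,t=C[c];d=R.T@np.array([(p[0]-cx)/f,(p[1]-cy)/f,1]);return -R.T@t,d/np.linalg.norm(d)
def tri(ps,pt):
    A=np.zeros((3,3));b=np.zeros(3);L=[ray('scene',ps),ray('top',pt)]
    for o,d in L:
        P=np.eye(3)-np.outer(d,d);A+=P;b+=P@o
    X=np.linalg.solve(A,b);return X,[np.linalg.norm(np.cross(X-o,d)) for o,d in L][0]
def onz(c,p,z):
    o,d=ray(c,p);return o+d*(z-o[2])/d[2]
def proj(c,X):
    f,cx,cy,R,t=C[c];q=R@X+t;return np.array([cx+f*q[0]/q[2],cy+f*q[1]/q[2]])
E
python3 - <<'E'
from h import *
a=lambda x,y:(x/3.333+220,y/3.333+110)
b=lambda x,y:(x/3+220,y/3+90)
for n,p,q in [('free',(222,190),(197,350)),('armend',(285,152),(214,258)),('pad',(411,275),(402,288)),('rampt',(402,145),(313,168)),('FR',(370,467),(400,405)),('RR',(545,335),(438,165)),('hubfront',(305,240),(255,298)),
('hsRR',(518,175),(394,95)),('hsRL',(432,100),(248,70))]:
    X,e=tri(a(*p),b(*q));print(n,X.round(1),round(e,1))
for n,q in [('FL',(183,365)),('FR',(400,405)),('RR',(438,165))]: print(n,onz('top',b(*q),12).round(1))
E
```

```text
free [496.5 144.4 282.2] 1.6
armend [570.7 139.7 280.1] 0.3
pad [570.5 -13.4 237.6] 0.8
rampt [649.1  68.4 284.2] 2.3
FR [511.6 -29.3  14.9] 0.3
RR [756.3 -49.5  18.5] 1.8
hubfront [563.  109.2 192.9] 0.6
hsRR [743.2   5.4 223.1] 1.3
hsRL [758.2 131.  224.9] 2.0
FL [533.9 185.   12. ]
FR [511.8 -29.2  12. ]
RR [760.3 -51.   12. ]
```

Emit:
play_rows(
  rows=[
    [[-0.0418, -0.0388, -0.013, 0, 0, -0.0134], [-0.0418, -0.0388, -0.013, 0, 0, -0.0134], [-0.0418, -0.0388, -0.013, 0, 0, -0.0134], [-0.0418, -0.0388, -0.013, 0, 0, -0.0134], [-0.0418, -0.0388, -0.013, 0, 0, -0.0134], [-0.0418, -0.0388, -0.013, 0, 0, -0.0134], [-0.0418, -0.0388, -0.013, 0, 0, -0.0134], [-0.0418, -0.0388, -0.013, 0, 0, -0.0134], [-0.0418, -0.0388, -0.013, 0, 0, -0.0134], [-0.0418, -0.0388, -0.013, 0, 0, -0.0134]],
  ],
  hand=1,
)

```text
time_s: 2.05
ee_pos: [478.0, 106.0, 535.4]
orientation: [[-0.996, 0.094, 0.0], [0.094, 0.996, 0.0], [-0.0, 0.0, -1.0]]
ft_force: [0.9, 1.0, -0.5]
finger_gap: -0.0
grasp_force: 0.0
```

Run:
```python
from h import *
import cv2
s=arm.sense();print(s['time_s'],s['ee_pos'],np.round(s['orientation'],3).tolist(),s['ft_force'],s['finger_gap'])
r=cams.read_camera('wrist');cv2.imwrite('pics/w1.png',cv2.resize(r['frame'][:,:,::-1],(800,500)))
np.savez('w1.npz',pos=s['ee_pos'],R=s['orientation'],T=r['tool_from_camera'],k=[r['fx'],r['fy'],r['cx'],r['cy']])
print(r['fx'],r['cx'],r['cy'],np.round(r['tool_from_camera'],3).tolist())
for l in ('axle','handle','thumb_pad','ram'):
    print(l,[(np.round(np.array(d['at'])*[640,400],1).tolist(),round(d['conf'],2)) for d in cams.spot_in('wrist',l)[:3]])
```

```text
2.05 [478.02362912 106.04670607 535.39450183] [[-0.996, 0.094, 0.0], [0.094, 0.996, 0.0], [-0.0, 0.0, -1.0]] [ 0.94767568  1.02685387 -0.49372683] -0.00038511523969358557
355.3382233302577 317.03879107656485 197.14018396261991 [[0.0, -0.949, -0.314, 80.628], [1.0, -0.0, 0.0, -0.91], [-0.0, -0.314, 0.949, 31.094], [0.0, 0.0, 0.0, 1.0]]
axle [([304.2, 221.1], 0.79)]
handle [([374.1, 266.6], 0.83), ([489.6, 7.8], 0.66)]
thumb_pad [([225.1, 300.0], 0.56)]
ram [([277.0, 267.1], 0.59), ([374.8, 264.7], 0.45)]
```

View pics/w1.png

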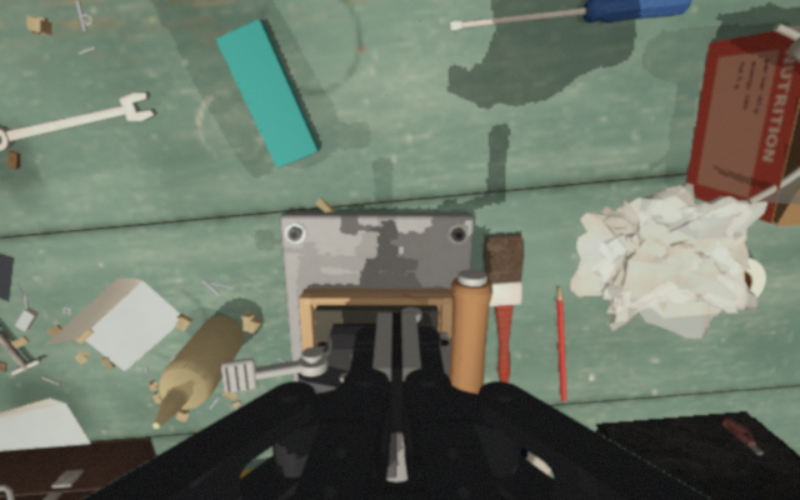

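The wrist view shows the handle from (472,275) to (465,392) and the thumb pad at (238,376). The lever pivot is near (315,357), and the base's front edge is level, so the yaw is right. Now I'll triangulate.

```bash
cat >> h.py <<'E'
def wray(f,p):
    w=np.load(f);k=w['k'];d=np.array([(p[0]-k[2])/k[0],(p[1]-k[3])/k[1],1]);T=w['T']
    o=w['R']@T[:3,3]+w['pos'];d=w['R']@T[:3,:3]@d;return o,d/np.linalg.norm(d)
def ls(L):
    A=np.zeros((3,3));b=np.zeros(3)
    for o,d in L:
        P=np.eye(3)-np.outer(d,d);A+=P;b+=P@o
    X=np.linalg.solve(A,b);return X.round(1),[round(float(np.linalg.norm(np.cross(X-o,d))),1) for o,d in L]
E
python3 - <<'E'
from h import *
a=lambda x,y:(x/3.333+220,y/3.333+110)
b=lambda x,y:(x/3+220,y/3+90)
w=lambda x,y:(x*.8,y*.8)
for n,p,q,r in [('free',(222,190),(197,350),(472,275)),('handle',(254,171),(206,304),(470,333)),('pad',(411,275),(402,288),(238,376)),('pivot',(372,255),(342,284),(315,357))]:
    L=[ray('scene',a(*p)),ray('top',b(*q)),wray('w1.npz',w(*r))]
    print(n,ls(L),ls(L[1:]),ls(L[::2]))
for n,r in [('FL',(472,217)),('FR',(283,215))]:
    o,d=wray('w1.npz',w(*r));print(n,(o+d*(12-o[2])/d[2]).round(1))
E
```

```text
free (array([495.3, 145. , 280.5]), [3.3, 0.5, 3.4]) (array([498.9, 147.4, 263.5]), [0.3, 0.3]) (array([494.6, 144.3, 281.6]), [3.3, 3.3])
handle (array([532.8, 142.9, 277.6]), [2.9, 0.9, 3.6]) (array([537. , 144.4, 263.4]), [0.6, 0.6]) (array([532. , 142.8, 278.3]), [3.3, 3.3])
pad (array([569.9, -13.8, 238.6]), [0.8, 1.0, 0.4]) (array([568.8, -13.1, 240.6]), [0.4, 0.4]) (array([570.2, -14.4, 238.5]), [0.4, 0.4])
pivot (array([573.9,  36.2, 219.5]), [2.0, 0.2, 2.1]) (array([574.6,  35.8, 215.2]), [0.8, 0.8]) (array([573.7,  36. , 219.6]), [2.0, 2.0])
FL [533.1 187.1  12. ]
FR [510.4 -27.4  12. ]
```

Emit:
play_rows(
  rows=[
    [[-0.0206, -0.0222, 0.0218, 0, 0, 0], [-0.0206, -0.0222, 0.0218, 0, 0, 0], [-0.0206, -0.0222, 0.0218, 0, 0, 0], [-0.0206, -0.0222, 0.0218, 0, 0, 0], [-0.0206, -0.0222, 0.0218, 0, 0, 0], [0, 0, 0.003, 0, 0, 0], [0, 0, 0.003, 0, 0, 0], [0, 0, 0.002, 0, 0, 0], [0, 0, 0, 0, 0, 0], [0, 0, 0, 0, 0, 0]],
  ],
  hand=1,
)

```text
time_s: 3.55
ee_pos: [569.1, -12.3, 418.0]
orientation: [[-0.996, 0.094, 0.0], [0.094, 0.996, -0.0], [-0.0, -0.0, -1.0]]
ft_force: [-0.4, -0.5, -0.5]
finger_gap: 0.001
grasp_force: 0.0
```

Run:
```python
from h import *
import cv2
s=arm.sense();print(s['time_s'],s['ee_pos'],s['ft_force'])
r=cams.read_camera('wrist');a=cv2.resize(r['frame'][:,:,::-1],(480,300))
t=cams.read_camera('scene')['frame'][130:230,260:400,::-1];t=cv2.resize(t,(420,300),interpolation=2)
cv2.imwrite('pics/w2.png',cv2.resize(np.hstack([a,t]),None,fx=.88,fy=.88))
```

```text
3.55 [569.11081574 -12.26461408 418.03480923] [-0.4265706 -0.4654593 -0.4717248]
```

View pics/w2.png

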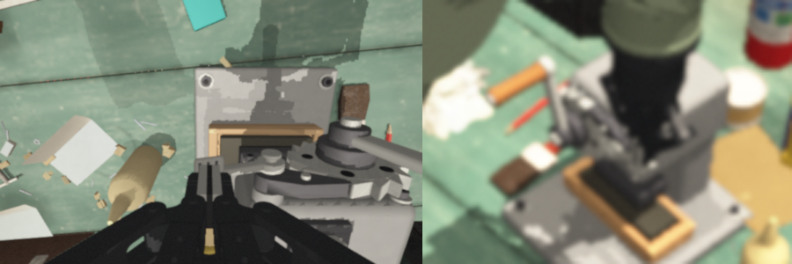

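The wrist view has the closed tips (210,165) over the lever pad at (210,168). Pressing down now.

Emit:
play_rows(
  rows=[
    [[0, -0.0015, 0.003, 0, 0, 0], [0, 0, 0.003, 0, 0, 0], [0, 0, 0.003, 0, 0, 0], [0, 0, 0.003, 0, 0, 0], [0, 0, 0.003, 0, 0, 0], [0, 0, 0.003, 0, 0, 0], [0, 0, 0.003, 0, 0, 0], [0, 0, 0.003, 0, 0, 0], [0, 0, 0.003, 0, 0, 0], [0, 0, 0.001, 0, 0, 0]],
  ],
)

```text
time_s: 4.9
ee_pos: [569.1, -14.0, 389.6]
orientation: [[-0.996, 0.095, -0.0], [0.095, 0.996, -0.0], [-0.0, -0.0, -1.0]]
ft_force: [0.2, -4.5, 4.5]
finger_gap: 0.0
grasp_force: 2.8
```

Emit:
play_rows(
  rows=[
    [[0, 0, 0.001, 0, 0, 0], [0, 0, 0.001, 0, 0, 0], [0, 0, 0.001, 0, 0, 0], [0, 0, 0.001, 0, 0, 0], [0, 0, 0.001, 0, 0, 0], [0, 0, 0, 0, 0, 0], [0, 0, 0, 0, 0, 0], [0, 0, 0, 0, 0, 0], [0, 0, 0, 0, 0, 0], [0, 0, 0, 0, 0, 0]],
  ],
)

```text
time_s: 6.15
ee_pos: [569.0, -13.9, 386.3]
orientation: [[-0.996, 0.095, 0.002], [0.095, 0.996, 0.0], [-0.002, 0.0, -1.0]]
ft_force: [-8.1, -3.2, 31.3]
finger_gap: 0.002
grasp_force: 15.6
```

Emit:
play_rows(
  rows=[
    [[0, 0, -0.005, 0, 0, 0], [0, 0, -0.035, 0, 0, 0], [0, 0, -0.04, 0, 0, 0], [0, 0, -0.035, 0, 0, 0], [0.01, 0.03, 0, 0, 0, 0], [0.01, 0.03, 0, 0, 0, 0], [0.01, 0.03, 0, 0, 0, 0], [0.01, 0.03, 0, 0, 0, 0], [0.01, 0.03, 0, 0, 0, 0], [0, 0, 0, 0, 0, 0]],
  ],
  hand=0,
  grip_force=30,
)

```text
time_s: 7.4
ee_pos: [532.8, 142.6, 499.4]
orientation: [[-0.996, 0.091, -0.001], [0.091, 0.996, 0.001], [0.001, 0.001, -1.0]]
ft_force: [0.2, 0.0, 0.6]
finger_gap: 1.001
grasp_force: 0.0
```

Run:
```python
from h import *
import cv2
s=arm.sense();print(s['time_s'],s['ee_pos'],s['ft_force'])
r=cams.read_camera('wrist');cv2.imwrite('pics/w3.png',cv2.resize(r['frame'][:,:,::-1],(800,500)))
np.savez('w3.npz',pos=s['ee_pos'],R=s['orientation'],T=r['tool_from_camera'],k=[r['fx'],r['fy'],r['cx'],r['cy']])
```

```text
7.4 [532.76648098 142.63953588 499.35074445] [0.24874085 0.03478075 0.5606369 ]
```

View pics/w3.png

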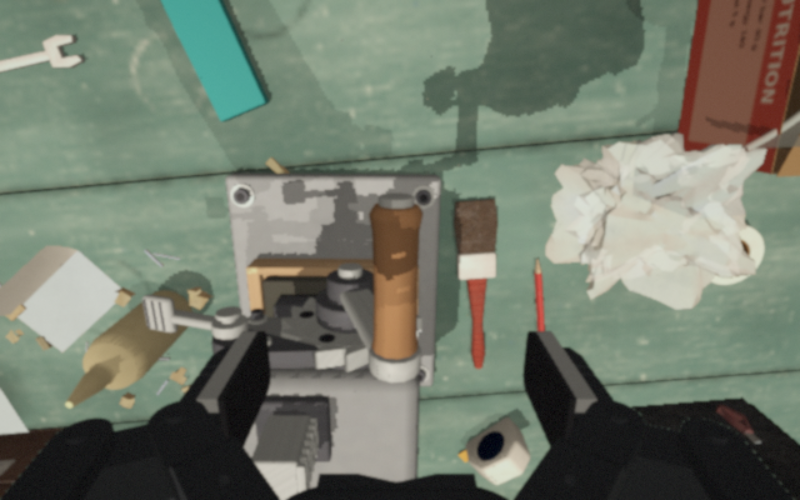

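The view shows the handle centred between the open fingers from (396,205) to (394,362). The shaft nut is at (349,272) and the pad at (158,314), with the lever now looking lower.

Run:
```python
from h import *
import cv2
a=lambda x,y:(x/3.333+220,y/3.333+110)
b=lambda x,y:(x/3+220,y/3+90)
w=lambda x,y:(x*.8,y*.8)
for n,p,q,r in [('free',(222,190),(197,350),(396,205)),('handle',(254,171),(206,304),(395,285)),('hub',(305,240),(255,298),(349,276))]:
    L=[ray('scene',a(*p)),ray('top',b(*q)),wray('w3.npz',w(*r))]
    print(n,ls(L),ls(L[1:]),ls(L[::2]))
for z in(205,210,215,220,225,240):
    o,d=wray('w3.npz',w(158,314));X=o+d*(z-o[2])/d[2]
    o,d=wray('w3.npz',w(230,318));Y=o+d*(219-o[2])/d[2];print(z,X.round(1),Y.round(1),np.linalg.norm((X-Y)[:2]).round(1))
for z in(270,280):
  for p in ((396,205),(394,362)):
    o,d=wray('w3.npz',w(*p));print(z,(o+d*(z-o[2])/d[2]).round(1))
```

```text
free (array([496.1, 144.8, 281.8]), [2.2, 1.0, 1.2]) (array([495.4, 145.4, 280.4]), [0.1, 0.1]) (array([496.6, 144.6, 281.6]), [1.7, 1.7])
handle (array([532.9, 141.6, 281.2]), [0.9, 0.5, 0.7]) (array([532.7, 141.8, 280.7]), [0.3, 0.3]) (array([533. , 141.3, 281.3]), [0.8, 0.8])
hub (array([561.8, 108.6, 193.9]), [1.1, 1.0, 1.5]) (array([561.2, 108.8, 194. ]), [1.2, 1.2]) (array([561.2, 107.9, 194.6]), [1.2, 1.2])
205 [571.1 -18.4 205. ] [571.6  34.5 219. ] 52.9
210 [568.8 -15.2 210. ] [571.6  34.5 219. ] 49.8
215 [566.6 -12.  215. ] [571.6  34.5 219. ] 46.8
220 [564.3  -8.8 220. ] [571.6  34.5 219. ] 43.9
225 [562.1  -5.6 225. ] [571.6  34.5 219. ] 41.3
240 [555.3   3.9 240. ] [571.6  34.5 219. ] 34.7
270 [497.6 145.2 270. ]
270 [579.7 136.7 270. ]
280 [495.4 145.4 280. ]
280 [573.3 137.3 280. ]
```

Emit:
play_rows(
  rows=[
    [[0, -0.001, 0.0105, 0, 0, 0], [0, 0, 0.0105, 0, 0, 0], [0, 0, 0.0105, 0, 0, 0], [0, 0, 0.0105, 0, 0, 0], [0, 0, 0.0105, 0, 0, 0], [0, 0, 0.0105, 0, 0, 0], [0, 0, 0, 0, 0, 0], [0, 0, 0, 0, 0, 0], [0, 0, 0, 0, 0, 0], [0, 0, 0, 0, 0, 0]],
  ],
  hand=0,
)

```text
time_s: 8.7
ee_pos: [533.4, 139.1, 436.9]
orientation: [[-0.996, 0.095, 0.0], [0.095, 0.996, 0.0], [-0.0, 0.0, -1.0]]
ft_force: [-1.0, 1.0, 0.9]
finger_gap: 1.004
grasp_force: 0.0
```

Emit:
play_rows(
  rows=[
    [[0, 0, 0, 0, 0, 0], [0, 0, 0, 0, 0, 0], [0, 0, 0, 0, 0, 0], [0, 0, 0, 0, 0, 0], [0, 0, 0, 0, 0, 0], [0, 0, 0, 0, 0, 0], [0, 0, 0, 0, 0, 0], [0, 0, 0, 0, 0, 0], [0, 0, 0, 0, 0, 0], [0, 0, 0, 0, 0, 0]],
  ],
  hand=1,
  grip_force=40,
)

```text
time_s: 9.95
ee_pos: [533.4, 140.2, 436.8]
orientation: [[-0.996, 0.093, 0.001], [0.093, 0.996, 0.002], [-0.0, 0.002, -1.0]]
ft_force: [1.6, 7.9, -1.7]
finger_gap: 0.227
grasp_force: 39.4
```

Emit:
play_rows(
  rows=[
    [[0, 0.0022, 0.0008, 0, 0, 0], [0, 0.0022, 0.0009, 0, 0, 0], [0, 0.0022, 0.0009, 0, 0, 0], [0, 0.0022, 0.001, 0, 0, 0], [0, 0.0021, 0.001, 0, 0, 0], [0, 0, 0, 0, 0, 0], [0, 0, 0, 0, 0, 0], [0, 0, 0, 0, 0, 0], [0, 0, 0, 0, 0, 0], [0, 0, 0, 0, 0, 0]],
  ],
)

```text
time_s: 11.2
ee_pos: [534.3, 149.9, 432.8]
orientation: [[-0.995, 0.095, 0.001], [0.095, 0.995, 0.0], [-0.001, 0.0, -1.0]]
ft_force: [-4.3, -0.4, 12.9]
finger_gap: 0.227
grasp_force: 40.8
```

Run:
```python
from h import *
import cv2
s=arm.sense();print(s['time_s'],s['ee_pos'],s['ft_force'],s['ft_torque'])
r=cams.read_camera('wrist')['frame'][:,:,::-1];a=r[180:330,180:380]
t=cams.read_camera('scene')['frame'][150:225,285:385,::-1]
cv2.imwrite('pics/w4.png',np.hstack([cv2.resize(x,(400,300),interpolation=2) for x in(a,t)]))
```

```text
11.2 [534.29476381 149.85397313 432.78237982] [-4.34802143 -0.44505851 12.92892269] [-0.14613218  0.81543987 -0.05653629]
```

View pics/w4.png

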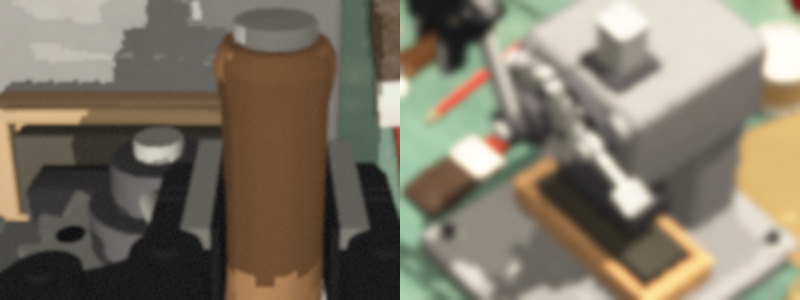

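The left half shows the handle firmly pinched. The right half shows the lever lying low with its pad at (630,200). The force is about 6 N clockwise, which matches the ram's weight. I'll ease back a little to confirm the pawl is off.

Emit:
play_rows(
  rows=[
    [[0, -0.0016, -0.0009, 0, 0, 0], [0, -0.0016, -0.00085, 0, 0, 0], [0, -0.0016, -0.0008, 0, 0, 0], [0, -0.0016, -0.0008, 0, 0, 0], [0, -0.0016, -0.00075, 0, 0, 0], [0, -0.0016, -0.0007, 0, 0, 0], [0, -0.0017, -0.0007, 0, 0, 0], [0, -0.0017, -0.0006, 0, 0, 0], [0, 0, 0, 0, 0, 0], [0, 0, 0, 0, 0, 0]],
  ],
)

```text
time_s: 12.55
ee_pos: [533.1, 136.0, 438.2]
orientation: [[-0.995, 0.096, -0.001], [0.096, 0.995, -0.002], [0.001, -0.002, -1.0]]
ft_force: [-2.8, -6.5, 2.4]
finger_gap: 0.228
grasp_force: 40.1
```

The weight is still on the hand past the old catch point (about 6.9 N), so the pawl is off. Lowering continues.

Emit:
play_rows(
  rows=[
    [[0, -0.0043, -0.0012, 0, 0, 0], [0, -0.0044, -0.001, 0, 0, 0], [0, -0.0044, -0.0008, 0, 0, 0], [0, -0.0045, -0.0006, 0, 0, 0], [0, -0.0045, -0.0003, 0, 0, 0], [0, -0.0045, -0.0001, 0, 0, 0], [0, -0.0045, 0.0001, 0, 0, 0], [0, -0.0045, 0.0003, 0, 0, 0], [0, -0.0045, 0.0006, 0, 0, 0], [0, -0.0044, 0.0008, 0, 0, 0]],
  ],
)

```text
time_s: 13.8
ee_pos: [529.0, 91.9, 439.2]
orientation: [[-0.995, 0.095, -0.002], [0.095, 0.995, -0.002], [0.002, -0.002, -1.0]]
ft_force: [4.9, -1.9, -20.1]
finger_gap: 0.224
grasp_force: 39.6
```

Run:
```python
from h import *
import cv2
s=arm.sense();print(s['time_s'],s['ee_pos'],s['ft_force'],s['ft_torque'])
t=cams.read_camera('scene')['frame'][150:250,285:385,::-1]
cv2.imwrite('pics/s5.png',cv2.resize(t,(600,600),interpolation=2))
```

```text
13.8 [529.00016144  91.86221959 439.2236279 ] [  4.91423172  -1.88788301 -20.05747701] [-0.44047282 -0.98469071 -0.06976624]
```

View pics/s5.png

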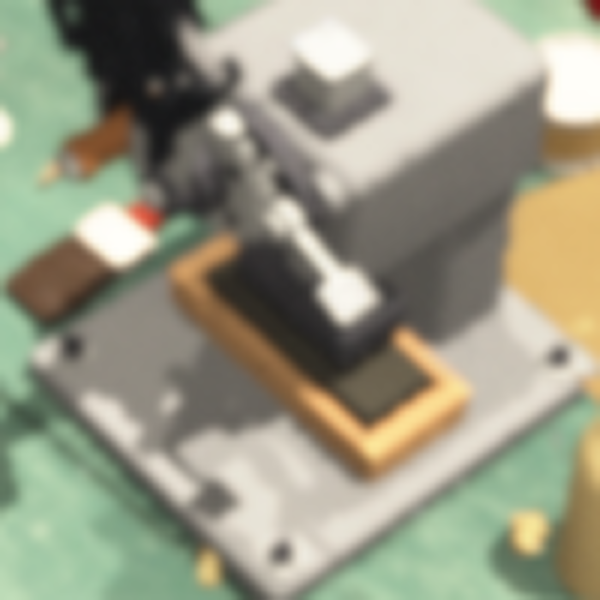

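The foot is now close above the stone, with the dark block just over its surface. I measure about 5.8 N tangential and 19 N radial, so I'll correct the radius and go slower.

Emit:
play_rows(
  rows=[
    [[0, -0.0016, 0.0011, 0, 0, 0], [0, -0.0016, 0.0012, 0, 0, 0], [0, -0.0017, 0.0005, 0, 0, 0], [0, -0.0017, 0.0005, 0, 0, 0], [0, -0.0017, 0.0005, 0, 0, 0], [0, -0.0017, 0.0005, 0, 0, 0], [0, -0.0017, 0.0006, 0, 0, 0], [0, -0.0017, 0.0006, 0, 0, 0], [0, -0.0017, 0.0006, 0, 0, 0], [0, -0.0017, 0.0007, 0, 0, 0]],
  ],
)

```text
time_s: 15.1
ee_pos: [527.3, 75.9, 433.5]
orientation: [[-0.996, 0.095, -0.0], [0.095, 0.996, -0.0], [0.0, -0.0, -1.0]]
ft_force: [-2.1, -4.3, -6.9]
finger_gap: 0.225
grasp_force: 41.1
```

Run:
```python
from h import *
import cv2
t=cams.read_camera('scene')['frame'][180:240,310:370,::-1]
cv2.imwrite('pics/s6.png',cv2.resize(t,(600,600),interpolation=cv2.INTER_CUBIC))
yaw=-.094;xh=np.array([np.cos(yaw),np.sin(yaw),0]);yh=np.array([-xh[1],xh[0],0]);c=np.array([648,67.5,0])
f=lambda x,y,z:((proj('scene',c+x*xh+y*yh+[0,0,z])-[310,180])*10).round(0)
for z in (30,40,50,60,70): print(z,'foot FR/RR/FL',f(-24,-46,z),f(24,-46,z),f(-24,46,z),'stone FR RR FL',f(-25,-70,z),f(25,-70,z),f(-25,70,z))
```

```text
30 foot FR/RR/FL [317. 389.] [422. 316.] [139. 226.] stone FR RR FL [363. 434.] [472. 358.] [ 92. 186.]
40 foot FR/RR/FL [318. 371.] [424. 298.] [139. 208.] stone FR RR FL [365. 417.] [475. 340.] [ 92. 168.]
50 foot FR/RR/FL [320. 353.] [426. 280.] [140. 189.] stone FR RR FL [367. 398.] [477. 322.] [ 92. 149.]
60 foot FR/RR/FL [321. 334.] [428. 261.] [140. 170.] stone FR RR FL [368. 380.] [479. 303.] [ 93. 131.]
70 foot FR/RR/FL [323. 316.] [430. 243.] [141. 151.] stone FR RR FL [370. 362.] [482. 284.] [ 93. 112.]
```

View pics/s6.png

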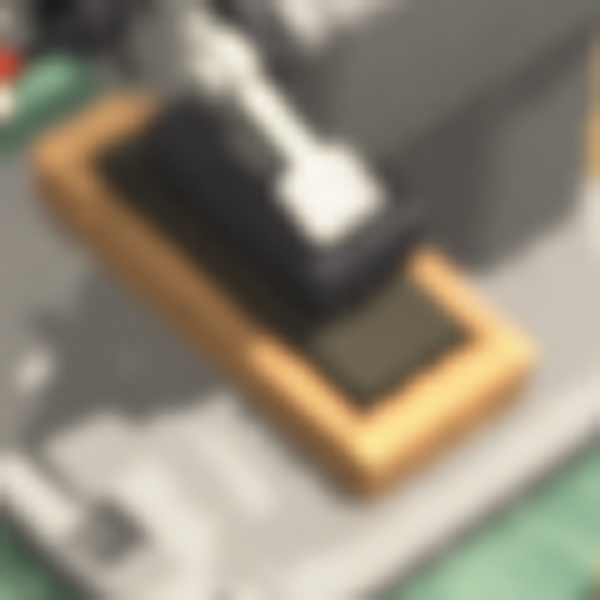

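The crop shows the foot's front-right lower corner near (318,318–335) and the stone's front-right corner near (362,405). That makes the gap at least 9 mm, so 5 mm more at moderate speed is safe.

Emit:
play_rows(
  rows=[
    [[0, -0.002, 0.001, 0, 0, 0], [0, -0.002, 0.0011, 0, 0, 0], [0, -0.002, 0.001, 0, 0, 0], [0, -0.002, 0.0011, 0, 0, 0], [0, -0.002, 0.0011, 0, 0, 0], [0, -0.0019, 0.0011, 0, 0, 0], [0, -0.0019, 0.0012, 0, 0, 0], [0, -0.0019, 0.0012, 0, 0, 0], [0, -0.0019, 0.0013, 0, 0, 0], [0, -0.0018, 0.0013, 0, 0, 0]],
  ],
)

```text
time_s: 16.4
ee_pos: [525.5, 56.7, 422.0]
orientation: [[-0.996, 0.094, -0.0], [0.094, 0.996, 0.0], [0.0, 0.0, -1.0]]
ft_force: [-4.0, 0.9, -11.3]
finger_gap: 0.227
grasp_force: 40.6
```

Run:
```python
from h import *
import cv2
s=arm.sense();print(s['time_s'],s['ee_pos'],s['ft_force'])
fs=[cams.read_camera('scene')['frame'][180:240,310:370,::-1].astype(float) for _ in range(3)]
t=np.mean(fs,0).astype(np.uint8);cv2.imwrite('pics/s7raw.png',t)
p=cv2.imread('pics/s6.png');o=cv2.resize(p,(60,60),interpolation=cv2.INTER_AREA)
g=lambda i:cv2.cvtColor(i,cv2.COLOR_BGR2GRAY)
# foot/stone brightness along the vertical columns right half
for u in (34,36,38): print(u,g(o)[20:46,u].tolist(),'\n  ',g(t)[20:46,u].tolist())
```

```text
16.4 [525.47047704  56.73100478 421.99279612] [ -3.96294759   0.90174078 -11.31268867]
34 [241, 226, 188, 138, 98, 86, 79, 67, 56, 50, 51, 63, 81, 95, 101, 100, 95, 86, 82, 101, 142, 181, 195, 184, 155, 123] 
   [241, 226, 189, 136, 92, 83, 85, 78, 65, 54, 50, 55, 71, 89, 98, 99, 95, 86, 80, 98, 143, 182, 195, 184, 154, 121]
36 [206, 163, 118, 93, 83, 74, 63, 56, 52, 54, 65, 82, 94, 99, 101, 100, 100, 99, 89, 79, 96, 144, 192, 216, 218, 197] 
   [206, 161, 115, 93, 89, 84, 73, 59, 51, 49, 59, 77, 91, 98, 100, 101, 101, 99, 89, 78, 92, 141, 192, 216, 218, 199]
38 [116, 99, 90, 83, 71, 59, 53, 54, 63, 78, 90, 96, 98, 99, 100, 100, 99, 93, 87, 103, 151, 196, 218, 225, 221, 204] 
   [112, 92, 86, 89, 83, 69, 56, 50, 51, 63, 80, 93, 98, 99, 100, 100, 99, 93, 86, 101, 150, 197, 219, 224, 221, 204]
```

Emit:
play_rows(
  rows=[
    [[0, -0.001, 0.0009, 0, 0, 0], [0, -0.001, 0.0009, 0, 0, 0], [0, -0.001, 0.0009, 0, 0, 0], [0, -0.001, 0.0009, 0, 0, 0], [0, -0.001, 0.0009, 0, 0, 0], [0, -0.001, 0.0009, 0, 0, 0], [0, -0.001, 0.001, 0, 0, 0], [0, -0.001, 0.001, 0, 0, 0], [0, -0.0009, 0.001, 0, 0, 0], [0, -0.0009, 0.001, 0, 0, 0]],
  ],
)

```text
time_s: 17.8
ee_pos: [524.5, 47.0, 412.8]
orientation: [[-0.996, 0.094, -0.0], [0.094, 0.996, 0.0], [0.0, -0.0, -1.0]]
ft_force: [-6.1, 1.4, -10.0]
finger_gap: 0.224
grasp_force: 40.6
```

Run:
```python
from h import *
import cv2
s=arm.sense();F=s['ft_force'];th=np.arcsin((s['ee_pos'][1]-109.8)/.9956/90)
print(s['time_s'],s['ee_pos'],F,th,'tang',-F[1]*np.cos(th)+F[2]*np.sin(th),'rad',F[1]*np.sin(th)+F[2]*np.cos(th))
t=np.mean([cams.read_camera('scene')['frame'][180:240,310:370,::-1].astype(float) for _ in range(3)],0).astype(np.uint8)
cv2.imwrite('pics/s8.png',cv2.resize(t,(600,600),interpolation=cv2.INTER_CUBIC))
```

```text
17.8 [524.49894921  46.96261701 412.8189853 ] [ -6.09570191   1.41718309 -10.02228383] -0.7771897091976002 tang 6.01812326962093 rad -8.138597750681893
```

View pics/s8.png

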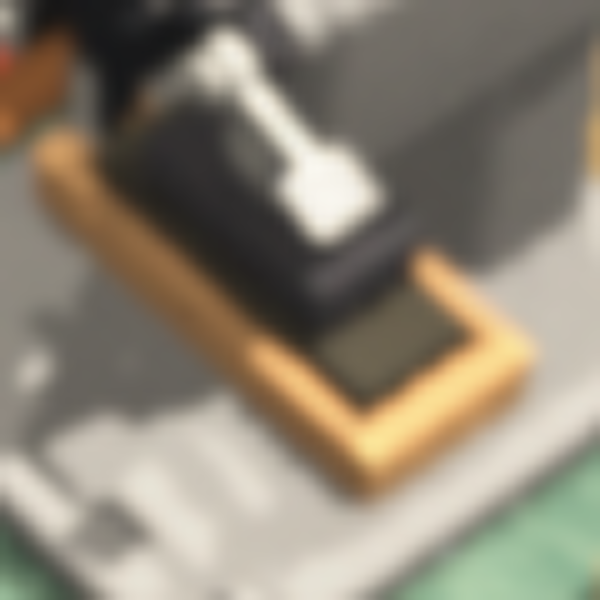

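Foot corner now near (315,340) and stone corner near (362,402), so roughly 4–7 mm remain. I'll do one more modest step, then feel for contact in small ones.

Emit:
play_rows(
  rows=[
    [[0, -0.0006, 0.0007, 0, 0, 0], [0, -0.0006, 0.0007, 0, 0, 0], [0, -0.0006, 0.0007, 0, 0, 0], [0, -0.0006, 0.0007, 0, 0, 0], [0, -0.0006, 0.0007, 0, 0, 0], [0, -0.0006, 0.0007, 0, 0, 0], [0, -0.0006, 0.0007, 0, 0, 0], [0, -0.0006, 0.0007, 0, 0, 0], [0, -0.0005, 0.0007, 0, 0, 0], [0, -0.0005, 0.0007, 0, 0, 0]],
  ],
)

```text
time_s: 19.2
ee_pos: [523.9, 41.2, 405.9]
orientation: [[-0.996, 0.095, -0.0], [0.095, 0.996, 0.0], [0.0, -0.0, -1.0]]
ft_force: [-5.9, 1.7, -8.7]
finger_gap: 0.225
grasp_force: 40.6
```

Emit:
play_rows(
  rows=[
    [[0, -0.0003, 0.0004, 0, 0, 0], [0, -0.0003, 0.0004, 0, 0, 0], [0, -0.0003, 0.0004, 0, 0, 0], [0, -0.0003, 0.0004, 0, 0, 0], [0, -0.0003, 0.0004, 0, 0, 0], [0, -0.0003, 0.0004, 0, 0, 0], [0, -0.0003, 0.0004, 0, 0, 0], [0, -0.0002, 0.0003, 0, 0, 0], [0, 0, 0, 0, 0, 0], [0, 0, 0, 0, 0, 0]],
  ],
)

```text
time_s: 20.45
ee_pos: [523.6, 39.5, 403.6]
orientation: [[-0.996, 0.094, 0.001], [0.094, 0.996, 0.001], [-0.001, 0.001, -1.0]]
ft_force: [-10.5, 4.4, 6.2]
finger_gap: 0.22
grasp_force: 42.3
```

Contact: the tangential force has reversed. I'll ease the push off straight away.

Emit:
play_rows(
  rows=[
    [[0, 0.0004, -0.0005, 0, 0, 0], [0, 0, 0, 0, 0, 0], [0, 0, 0, 0, 0, 0], [0, 0, 0, 0, 0, 0], [0, 0, 0, 0, 0, 0], [0, 0, 0, 0, 0, 0], [0, 0, 0, 0, 0, 0], [0, 0, 0, 0, 0, 0], [0, 0, 0, 0, 0, 0], [0, 0, 0, 0, 0, 0]],
  ],
)

```text
time_s: 21.7
ee_pos: [523.7, 39.6, 403.8]
orientation: [[-0.996, 0.094, 0.0], [0.094, 0.996, 0.001], [-0.0, 0.001, -1.0]]
ft_force: [-9.1, 2.1, 1.0]
finger_gap: 0.225
grasp_force: 41.6
```

Run:
```python
from h import *
import cv2
s=arm.sense();F=s['ft_force'];th=np.arcsin((s['ee_pos'][1]-109.8)/.9956/90)
print(s['time_s'],s['ee_pos'],F,th,'tang',-F[1]*np.cos(th)+F[2]*np.sin(th),'rad',F[1]*np.sin(th)+F[2]*np.cos(th))
t=np.mean([cams.read_camera('scene')['frame'][180:240,310:370,::-1].astype(float) for _ in range(2)],0).astype(np.uint8)
g=lambda i:cv2.cvtColor(i,cv2.COLOR_BGR2GRAY)
o=cv2.resize(cv2.imread('pics/s8.png'),(60,60),interpolation=cv2.INTER_AREA)
for u in (34,36,38): print(u,g(o)[24:42,u].tolist(),'\n  ',g(t)[24:42,u].tolist())
cv2.imwrite('pics/s9.png',cv2.resize(t,(600,600),interpolation=cv2.INTER_CUBIC))
```

```text
21.7 [523.72327429  39.59702152 403.7731458 ] [-9.07565978  2.07893141  0.95475509] -0.9002469752483242 tang -2.039914162056561 rad -1.0355014696881288
34 [93, 83, 86, 84, 73, 61, 54, 56, 69, 86, 96, 98, 94, 85, 81, 100, 142, 180] 
   [89, 81, 88, 88, 79, 65, 54, 53, 63, 81, 94, 97, 94, 86, 80, 98, 142, 181]
36 [88, 89, 82, 69, 57, 52, 58, 72, 89, 97, 100, 100, 101, 98, 88, 78, 94, 142] 
   [83, 89, 85, 74, 60, 53, 54, 65, 82, 94, 100, 101, 101, 98, 89, 77, 92, 141]
38 [88, 79, 65, 55, 55, 64, 78, 90, 97, 99, 99, 100, 98, 92, 87, 102, 150, 195] 
   [89, 83, 69, 57, 52, 58, 74, 88, 96, 98, 100, 99, 99, 93, 86, 101, 150, 197]
```

View pics/s9.png

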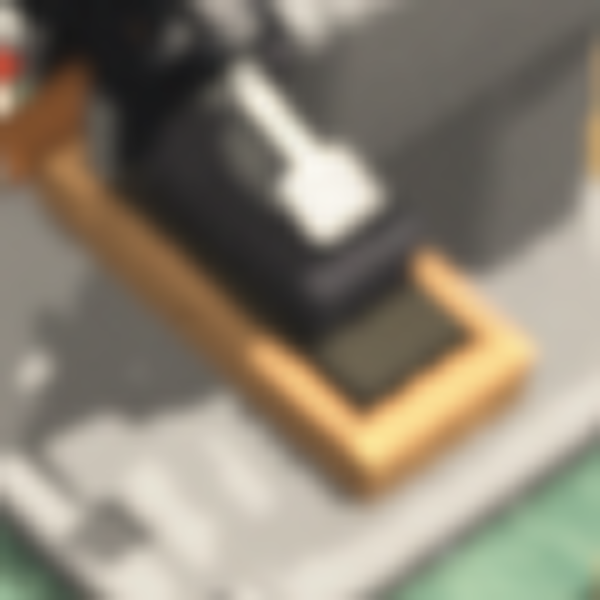

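The crop shows the foot low on the stone, and the tangential load is about zero. Before letting go I'll check that the resistance acts at the handle, meaning the gripper isn't fouling something.

Run:
```python
from h import *
s=arm.sense();F=s['ft_force'];print(F.round(2),s['ft_torque'].round(3),'about grasp pt',(s['ft_torque']-np.cross([0,0,-.155],F)).round(3))
t=cams.read_camera('scene')
a=lambda x,y:(x/3.333+220,y/3.333+110)
for c in('scene','top','wrist'):
    t=cams.read_camera(c)
    for l in ('ram','oil_stone'):
        for d in cams.outline_of(c,l)[:2]:
            v,u=np.nonzero(d['pixels']);print(c,l,round(d['conf'],2),u.min(),u.max(),v.min(),v.max(),len(u))
            if c=='scene':
                for col in (332,336,340,344,348):
                    w=v[u==col];print('   col',col,(w.min(),w.max()) if len(w) else None)
```

```text
[-8.74  2.53  0.25] [ 0.617  1.872 -0.017] about grasp pt [ 0.225  0.518 -0.017]
scene ram 0.72 325 351 158 213 382
   col 332 (np.int64(192), np.int64(206))
   col 336 (np.int64(159), np.int64(210))
   col 340 (np.int64(158), np.int64(213))
   col 344 (np.int64(161), np.int64(212))
   col 348 (np.int64(201), np.int64(209))
scene oil_stone 0.71 282 317 254 296 727
   col 332 None
   col 336 None
   col 340 None
   col 344 None
   col 348 None
scene oil_stone 0.69 322 355 199 221 167
   col 332 (np.int64(207), np.int64(210))
   col 336 (np.int64(211), np.int64(212))
   col 340 (np.int64(214), np.int64(217))
   col 344 (np.int64(214), np.int64(220))
   col 348 (np.int64(211), np.int64(220))
top ram 0.38 196 276 269 282 447
wrist ram 0.88 372 407 264 296 795
wrist oil_stone 0.92 357 425 255 287 887
wrist oil_stone 0.72 201 292 0 99 5308
```

Run:
```python
from h import *
import cv2
s=arm.sense();w=cams.read_camera('wrist');T=w['tool_from_camera'];np.savez('w5.npz',pos=s['ee_pos'],R=s['orientation'],T=T,k=[w['fx'],w['fy'],w['cx'],w['cy']])
cv2.imwrite('pics/w5.png',w['frame'][:,:,::-1])
yaw=-.094;xh=np.array([np.cos(yaw),np.sin(yaw),0]);yh=np.array([-xh[1],xh[0],0]);c=np.array([648,67.5,0])
def wp(x,y,z):
    X=c+x*xh+y*yh+[0,0,z];q=s['orientation'].T@(X-s['ee_pos']);q=T[:3,:3].T@(q-T[:3,3]);return (np.array([w['cx'],w['cy']])+w['fx']*q[:2]/q[2]).round(1)
for z in(40,50,60,70):print(z,'foot FL,FR',wp(-24,46,z),wp(-24,-46,z),'stone FL FR',wp(-25,70,z),wp(-25,-70,z),'base FL',wp(-125,110,12))
for l in('ram','oil_stone'):
    m=cams.outline_of('wrist',l)[0]['pixels']
    for u in range(360,426,8):
        v=np.nonzero(m[:,u])[0];print(l,u,(v.min(),v.max()) if len(v) else None)
for u in (376,388,400,412): print(u,[tuple(map(int,p)) for p in w['frame'][240:300:2,u]])
```

```text
40 foot FL,FR [399.2 258.4] [311.2 258.4] stone FL FR [422.2 257.5] [288.3 257.6] base FL [462.3 157.7]
50 foot FL,FR [401.3 263.1] [311.1 263.1] stone FL FR [425.  262.2] [287.5 262.3] base FL [462.3 157.7]
60 foot FL,FR [403.6 268. ] [311.  268.1] stone FL FR [427.9 267.1] [286.7 267.2] base FL [462.3 157.7]
70 foot FL,FR [406.  273.2] [310.8 273.3] stone FL FR [431.  272.3] [285.9 272.4] base FL [462.3 157.7]
ram 360 None
ram 368 None
ram 376 (np.int64(264), np.int64(276))
ram 384 (np.int64(264), np.int64(296))
ram 392 (np.int64(264), np.int64(292))
ram 400 (np.int64(264), np.int64(286))
ram 408 None
ram 416 None
ram 424 None
oil_stone 360 None
oil_stone 368 None
oil_stone 376 None
oil_stone 384 None
oil_stone 392 None
oil_stone 400 None
oil_stone 408 None
oil_stone 416 None
oil_stone 424 None
376 [(109, 87, 63), (119, 96, 69), (116, 91, 67), (120, 97, 71), (138, 112, 83), (141, 114, 83), (140, 114, 82), (108, 88, 64), (41, 40, 35), (45, 42, 35), (49, 46, 40), (52, 49, 42), (29, 29, 27), (40, 41, 41), (45, 43, 43), (44, 42, 44), (49, 49, 48), (47, 46, 46), (45, 44, 43), (46, 45, 4
[... 751 characters left out ...]
58, 55, 47), (34, 32, 27), (39, 39, 36), (44, 43, 43), (44, 41, 42), (47, 45, 45), (44, 44, 42), (54, 51, 52), (60, 59, 59), (59, 59, 59), (60, 58, 58), (62, 61, 60), (80, 78, 74), (98, 95, 90), (99, 97, 90), (99, 96, 90), (94, 92, 86), (92, 91, 86), (92, 90, 85)]
412 [(103, 83, 60), (116, 93, 66), (113, 90, 66), (114, 91, 65), (128, 103, 74), (136, 110, 81), (135, 108, 78), (105, 83, 61), (42, 40, 35), (41, 37, 31), (49, 45, 40), (56, 54, 46), (58, 56, 49), (59, 58, 49), (57, 54, 44), (56, 54, 45), (57, 54, 46), (57, 52, 45), (58, 55, 47), (59, 55, 49), (58, 53, 48), (59, 56, 48), (56, 52, 45), (48, 45, 44), (44, 44, 43), (48, 46, 46), (79, 77, 74), (95, 92, 87), (95, 93, 87), (96, 94, 88)]
```

All the evidence agrees on contact. The foot's edge lies at the stone's top edge within about 2 mm, the handle has swept 1.26 rad (25 mm of ram travel, not a whole number of teeth), and the lever is unmoved. I'll loosen the fingers only slightly so they still cage the handle, as a check that it stays.

Emit:
play_rows(
  rows=[
    [[0, 0, 0, 0, 0, 0], [0, 0, 0, 0, 0, 0], [0, 0, 0, 0, 0, 0], [0, 0, 0, 0, 0, 0], [0, 0, 0, 0, 0, 0], [0, 0, 0, 0, 0, 0], [0, 0, 0, 0, 0, 0], [0, 0, 0, 0, 0, 0], [0, 0, 0, 0, 0, 0], [0, 0, 0, 0, 0, 0]],
  ],
  hand=0.68,
  grip_force=20,
)

```text
time_s: 23.7
ee_pos: [523.9, 39.2, 403.2]
orientation: [[-0.996, 0.095, -0.0], [0.095, 0.996, -0.0], [0.0, -0.0, -1.0]]
ft_force: [-0.1, 0.0, -0.4]
finger_gap: 0.322
grasp_force: 0.0
```

Run:
```python
from h import *
import cv2
s=arm.sense();print(s['time_s'],s['ee_pos'],s['ft_force'].round(1),s['finger_gap'])
w=cams.read_camera('wrist')['frame'].astype(int);o=cv2.imread('pics/w5.png')[:,:,::-1].astype(int)
d=np.abs(w-o).sum(2);print((d>60).sum());v,u=np.nonzero(d>60);print(np.histogram(u,range(0,641,40))[0],np.histogram(v,range(0,401,40))[0])
# brown handle extents
for n,i in(('old',o),('new',w)):
    for r in (150,180,210,240):
        m=(i[r,:,0]-i[r,:,2]>35);uu=np.nonzero(m[240:400])[0]+240;print(n,r,(uu.min(),uu.max()) if len(uu) else None)
    print([i[x,388].sum() for x in range(254,276,2)])
```

```text
23.7 [523.87512654  39.18752592 403.21639322] [-0.1  0.  -0.4] 0.3224710810452273
12195
[  33   87  306  401  720  879 1713 1633 1834 1170  671  945  575  849
  149  230] [ 110   73  168   52  407  332 2106 3789 2284 2874]
old 150 (np.int64(295), np.int64(307))
old 180 None
old 210 (np.int64(287), np.int64(347))
old 240 (np.int64(273), np.int64(399))
[np.int64(262), np.int64(120), np.int64(120), np.int64(129), np.int64(157), np.int64(96), np.int64(107), np.int64(134), np.int64(140), np.int64(133), np.int64(140)]
new 150 (np.int64(296), np.int64(307))
new 180 None
new 210 (np.int64(289), np.int64(349))
new 240 (np.int64(273), np.int64(399))
[np.int64(266), np.int64(119), np.int64(120), np.int64(134), np.int64(149), np.int64(97), np.int64(99), np.int64(133), np.int64(132), np.int64(129), np.int64(139)]
```

The handle and foot haven't moved and there is no force on the tool, so the ram is resting on the stone. Opening and lifting away.

Emit:
play_rows(
  rows=[
    [[0, 0, 0, 0, 0, 0], [0, 0, 0, 0, 0, 0], [0, 0, 0, 0, 0, 0], [0, 0, -0.005, 0, 0, 0], [0, 0, -0.015, 0, 0, 0], [0, 0, -0.025, 0, 0, 0], [0, 0, -0.025, 0, 0, 0], [0, 0, -0.025, 0, 0, 0], [0, 0, -0.02, 0, 0, 0], [0, 0, 0, 0, 0, 0]],
  ],
  hand=0.5,
)

```text
time_s: 25.0
ee_pos: [523.8, 39.2, 519.4]
orientation: [[-0.996, 0.095, 0.002], [0.095, 0.996, 0.0], [-0.002, 0.0, -1.0]]
ft_force: [0.3, 0.7, -0.0]
finger_gap: 0.5
grasp_force: 0.0
```

Run:
```python
from h import *
import cv2
s=arm.sense();print(s['time_s'],s['ee_pos'],s['ft_force'].round(1))
t=cams.read_camera('scene')['frame'][180:240,310:370,::-1]
o=cv2.resize(cv2.imread('pics/s9.png'),(60,60),interpolation=cv2.INTER_AREA)
g=lambda i:cv2.cvtColor(np.ascontiguousarray(i),cv2.COLOR_BGR2GRAY)
for u in (30,33,36,38): print(u,g(o)[14:42,u].tolist(),'\n  ',g(t)[14:42,u].tolist())
```

```text
25.0 [523.79751535  39.2030395  519.39944992] [ 0.3  0.7 -0. ]
30 [226, 238, 240, 242, 242, 240, 231, 206, 164, 114, 71, 54, 55, 62, 63, 54, 45, 39, 36, 38, 50, 78, 126, 173, 197, 194, 170, 135] 
   [231, 241, 243, 244, 244, 242, 235, 212, 170, 118, 72, 54, 57, 64, 66, 57, 45, 40, 37, 38, 50, 80, 130, 179, 201, 198, 175, 137]
33 [161, 214, 238, 242, 243, 245, 244, 238, 218, 170, 108, 76, 81, 89, 86, 73, 59, 52, 56, 70, 83, 89, 85, 81, 98, 140, 180, 195] 
   [165, 221, 240, 243, 245, 247, 246, 240, 224, 176, 111, 77, 84, 92, 88, 75, 61, 54, 58, 71, 86, 93, 88, 82, 99, 143, 184, 199]
36 [106, 119, 144, 176, 206, 220, 204, 160, 109, 82, 83, 88, 85, 74, 60, 53, 54, 65, 82, 94, 100, 101, 101, 98, 88, 78, 94, 142] 
   [108, 120, 147, 180, 210, 225, 210, 164, 111, 82, 86, 93, 87, 76, 62, 54, 55, 67, 85, 97, 101, 103, 103, 101, 92, 80, 94, 146]
38 [97, 91, 88, 96, 114, 125, 115, 88, 76, 84, 89, 83, 69, 57, 53, 59, 74, 88, 96, 98, 100, 99, 99, 93, 87, 102, 150, 195] 
   [100, 93, 90, 97, 117, 129, 118, 89, 78, 86, 93, 85, 71, 59, 54, 60, 76, 90, 98, 101, 102, 103, 101, 96, 88, 103, 154, 200]
```

The foot and lever pixels are unchanged after release, and the arm is clear.

```bash
python3 -c "
from station import order
print(order.job_done())"
```

```text
the job is handed in; nothing more can be done
None
```

The job is handed in at about 25 s: lever pressed to its stop, pawl off, and the ram eased down to rest on the stone with the crank released; I found first contact by feel, so the crank pushed on the stone briefly (about 8 N at the handle, roughly 35 N at the foot) before I backed it off.

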